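# Close and latch the clay damp box

## Robot

A 7-joint arm with a two-finger parallel gripper is mounted at the origin on the work surface. World frame = base frame: x ahead of the robot, y to its left, z up, the work surface at z = 0. Lengths are in m, angles in rad, forces in N, time in s.
With the tool pointing down it reaches from about 0.425 to 0.875 m from the base axis. Payload 8.4 kg.
Tool frame: the origin (TCP) lies midway between the tips of the shut fingers; the grasp point (between the pads) lies 19 mm behind it; z points along the fingers, y is the line along which they close (so a half turn about z gives the same grasp; the last joint's range is limited). The gripper opens to 85 mm and grips with 20 to 120 N. Pads are 22 mm wide; open, the fingers measure 114 mm over their backs; the gripper's body (76 mm by 85 mm) begins 54 mm behind the grasp point. The pads swing forward as they close: fully open they stand 13 mm farther back than shut.
Start: joints at [-1.33, 0.333, 0.04, 1.465, -0.013, 1.343, -0.059], TCP at [0.217, 0.613, 0.231] pointing down, gripper open.
Joint ranges: [-2.58, 2.58], [-0.38, 2.09], [-1.3, 1.39], [0.25, 2.4], [-1.5, 4.64], [0.08, 2.09], [-2.65, 2.65]. Speed limits (rad/s): [2.22, 2.22, 2.79, 2.79, 3.14, 3.14, 3.14].

## Interface

Orientations are given as a rotation vector (axis times angle).
In Python, from cell import ctrl gives the robot as it stands.
- The arm moves only by the tool send_rows, never from a script. Its argument "commands" is a list of rows, each a list of 7 numbers: the shift along the tool's x, y, z in m, then the turn, a rotation vector about the tool's x, y, z in rad, then the opening, from 0 (shut) to 1 (fully open). A call has 1 to 8 rows; each row is the pose to reach, as a shift and turn from the pose commanded when the call began, along the tool's axes at that moment; what a row does not reach only later rows make up. A row lasts 1/10 s, in which the tool goes at most 50 mm and 8.59 degrees, less where a joint would pass 70% of its speed; a pose out of reach is approached as far as the arm can. A call with a gripper value outside its range is refused whole. The fingers move at their own pace and stop on an object; "force" is the grip in N (left out, the last holds). Time passes only in rows, so rows that repeat a pose let the fingers close. It gives the time, the measured TCP pose, the force, the opening and the grip force at its end, in the units of the state.
- ctrl.get_state(): the state, without advancing time (a new reading comes with each control period).
- ctrl.capture(name): name is "side" or "top"; returns the picture (420x560x3 uint8, red, green, blue); there is no depth.
- ctrl.calibration(name): a dict with "vertical_fov" (degrees; the focal length in pixels is half the picture's height over the tangent of half this angle, whatever the lens; pixels are square), "cx", "cy" (the principal point, pixels), "camera_from_world" (4x4, takes a point from world to camera coordinates). Camera axes: x right, y up, looking along -z (the intrinsics and any distortion apply to the point x, -y, -z); pixel columns grow to the right and rows downward; lengths in m; the calibration is good to about 2 mm. A picture is of the moment at which its call begins. calibration takes no time and is no camera call.
- ctrl.sign_off(): hands the job in; it is judged then, once.
Trained networks look in the newest picture that a camera, given by its name, has taken for a name from the list of things; names that differ only in an ending like _2 or _b are one class to them, and where a whole thing is asked for, a point or a joint stands for the part that bears it (a point fixed in the world has none). Each returns a list of dicts, best first, with "confidence" (0 to 1); they miss things now and then, are a little off and sometimes report something else, mostly with a low value. They report only what shows in the picture. A call takes as long as a camera call.
- ctrl.look_for(name, camera): "box" ([centre column, centre row, width, height] in pixels, round what is visible of it).
The state is a dict: "t": time; "joints": joint angles; "qd": joint speeds; "joint_efforts": joint torques, N m; "eef_pos": TCP position; "tcp_rot": TCP orientation; "contact_force": force on the tool from outside, world axes, zero at the start; "moment": the same for the moment, N m; "width": finger opening in m; "finger_force": force on a finger pad.
Only numpy, scipy, OpenCV 4.12 (cv2) and the standard library are available. Lean on these libraries where they do the work, as an engineer would, in place of code of your own. Each camera call takes 0.05 s, during which the arm holds its last target. There are 200 camera calls.

## Task

Shut the lid of the sloping-fronted clay box, swing the latch's wire loop over so that its crossbar lies behind the lip of the keeper on the lid, then push the latch lever all the way down over centre so that it stays snapped shut and clamps the lid. Leave the bottle, the tool pot and the clay block where they stand.

Things in the scene. Friction and masses are not known exactly. Their poses are not given: they have to be found in the camera images.
- damp_box: Fixed grey box, 240 deep (x), 280 wide (y), lid seam 100 mm up; origin centre of underside, x front to rear, z up, turns about z only. Front upright to z 50 at x -120 mm, then one flat slope rises rearward 30 deg from level, past the seam (100 mm up it) to the lid's edge (150 mm). Latch lies in plane y = 0. Angles below: 0 up the slope, 90 deg off it at right angles, 180 down it
- shelf_edge (a point): Middle of the front lower edge of a fixed plywood shelf over the rear of the box, one with it: board from 0 to 150 mm behind this point, 18 thick, 352 wide, underside 345 mm above the table; sides at y +-168 mm from 30 mm behind it. It is in the way of an upright gripper over the lid: lean the tool 25 to 30 deg back to the front, about square to the slope
- lid (a joint): White lid's hinge at the box's rear (x 120, z 100 mm), rad: 0 = shut, 1.0 = wide open. Stiff: the lid (450 g) stays where it is left and takes about 2 to 7 N at its front edge to push down
- lid_edge (a point): Middle of the lid's top front edge, the corner of its flat top (reaching back to the hinge side) and its sloping front; with the lid shut at x 10, z 125 mm of the box. Moves with the lid
- keeper (a point): Steel hook on the lid's slope; origin on the lid face under the crossbar's seat, 118 mm up the slope; x up the slope, z off it. Base plate 2 mm thick, x -10 to 24; wall x -10 to -4, 14 mm high, 28 wide; from its top a 3 mm lip reaches to x +1, underside at z 11. The crossbar must come down on the base at x > 5 and is then drawn down-slope under the lip; seated its centre is x 0, z 6 mm
- lever (a joint): Latch lever, rad: 0 = shut, 2.9 = fully open. Angle of pivot-to-end = 200 deg - value (shut: down the slope, slightly in). Starts open at 2.3 to 2.8, held by light friction (0.03 N m). Pushing it shut with the bar hooked takes up to about 4 N near its end, hardest from 1.3 to 0.7; under 0.5 it is past dead centre and pulls itself shut
- lever_pivot (a point): Lever's pivot on the box: 59.5 mm up the slope and 20 mm off it, between two bracket cheeks. x of this frame points from the pivot to the lever's free end
- lever_end (a point): Free end of the dark steel lever, 48 mm from its pivot; lever 20 mm wide (y), 5 mm thick
- crossbar_center (a point): Middle of the wire loop's crossbar: 8 mm bar, 40 long along y, on two thin legs at y +-20 mm. The loop turns freely on a pin in the lever, 14 mm from the lever's pivot; pin to bar 70 mm, sprung (9 N/mm). x of this frame: pin to bar. Starts folded back, on a stop 60 deg past the lever (angle about 100 to 130 deg); straddles the lever, can swing past it; past upright it (20 g) falls onto the lid
- water_bottle: Bystander, loose: white bottle, 64 mm across, 170 mm tall; origin under its centre
- tool_pot: Bystander, loose: clay-coloured pot 76 mm across, 100 mm tall, with wooden modelling tools standing to about 190 mm; origin under its centre
- clay_block: Bystander, loose: block of clay 110 x 75 x 60 mm; origin under its centre

How it is judged:
On the way, in this order (a step that is already met when the one before it is completed fails the run):
1. the lid is down (value of joint lid below 0.06 rad), for 0.1 s.
2. the crossbar lies behind the keeper's lip (x of crossbar_center in the frame of keeper between -0.003 and 0.028 m and z of crossbar_center in the frame of keeper below 0.0095 m), for 0.1 s.
At the end, for the whole second after the job is handed in: The lid is shut (below 0.025 rad), the crossbar is seated in the keeper (its centre within 4 mm of the seat along the slope, 2 to 10.5 mm off the lid's face), and the lever is snapped shut (below 0.08 rad) and at rest (value of joint lid below 0.025 rad and value of joint lever below 0.08 rad and x of crossbar_center in the frame of keeper between -0.004 and 0.004 m and z of crossbar_center in the frame of keeper between 0.002 and 0.0105 m and velocity of joint lever between -0.05 and 0.05 rad/s); the robot touches nothing.
It fails at once if the bottle is shifted by more than 30 mm or tipped (distance of water_bottle from where it was at the start of the episode above 0.03 m or angle between water_bottle's own z axis and vertical above 0.35 rad).
It fails at once if the tool pot is shifted by more than 30 mm or tipped (distance of tool_pot from where it was at the start of the episode above 0.03 m or angle between tool_pot's own z axis and vertical above 0.35 rad).
It fails at once if the clay block is shifted by more than 30 mm (distance of clay_block from where it was at the start of the episode above 0.03 m).
It also fails if it takes over 51 s, if anything falls off the work surface, if the arm or the gripper's body presses on something with over 40 N, if the wrist force passes 120 N, or if a joint passes its speed limit or range.

## Working session

There is one attempt and no reset: what is moved stays moved. The work goes in short steps, Python scripts to look and compute and a tool call to move; the robot and the scene stay as the last step left them, time stands still between calls to the robot, and variables do not carry over. Pictures are saved under pics/ and viewed, at most 10 in all, crops included, and the job is handed in when it is done.

Besides the shell and the picture viewer there is one more tool, called after "Request:" as name(argument=value, ...), one argument or row to a line, values as JSON. send_rows: Moves the arm, as the interface text tells. Its arguments: {"type":"object","properties":{"commands":{"type":"array"},"force":{"type":"number"}},"required":["commands"]}

```bash
mkdir -p pics; ls; python3 - <<'E'
from cell import ctrl
import cv2, numpy as np
for n in("side","top"):
    im=ctrl.capture(n); cv2.imwrite(f"pics/{n}0.png",im[:,:,::-1])
    c=ctrl.calibration(n); print(n,{k:(np.round(v,3).tolist()) for k,v in c.items()})
    for o in ("damp_box","lid","keeper","lever","crossbar_center","water_bottle","tool_pot","clay_block"):
        r=ctrl.look_for(o,n); print(o,[(np.round(d["box"],0).tolist(),round(d["confidence"],2)) for d in r[:2]])
s=ctrl.get_state(); print(s["t"],s["eef_pos"],s["tcp_rot"],s["contact_force"])
E
```

```text
pics
side {'vertical_fov': 48.224, 'cx': 281.117, 'cy': 205.552, 'camera_from_world': [[0.997, -0.074, 0.005, -0.631], [0.054, 0.773, 0.632, -0.188], [-0.05, -0.63, 0.775, -1.26], [0.0, 0.0, 0.0, 1.0]]}
damp_box [([328.0, 244.0, 157.0, 231.0], 0.77)]
lid [([317.0, 266.0, 36.0, 109.0], 0.77), ([326.0, 244.0, 157.0, 230.0], 0.5)]
keeper [([316.0, 266.0, 34.0, 106.0], 0.57)]
lever [([267.0, 262.0, 29.0, 20.0], 0.6)]
crossbar_center []
water_bottle [([249.0, 182.0, 25.0, 50.0], 0.72)]
tool_pot []
clay_block [([301.0, 408.0, 51.0, 24.0], 0.69)]
top {'vertical_fov': 55.137, 'cx': 282.551, 'cy': 217.651, 'camera_from_world': [[-0.028, -1.0, -0.008, 0.078], [0.999, -0.028, 0.044, -0.621], [-0.045, -0.007, 0.999, -1.338], [0.0, 0.0, 0.0, 1.0]]}
damp_box [([346.0, 176.0, 138.0, 126.0], 0.92)]
lid [([335.0, 188.0, 95.0, 22.0], 0.72)]
keeper [([334.0, 191.0, 93.0, 22.0], 0.87)]
lever [([330.0, 226.0, 16.0, 27.0], 0.46)]
crossbar_center []
water_bottle [([230.0, 241.0, 25.0, 20.0], 0.64)]
tool_pot [([244.0, 189.0, 23.0, 31.0], 0.74)]
clay_block [([426.0, 205.0, 32.0, 35.0], 0.83)]
0.9 [0.21665199 0.61280584 0.23129306] [-5.31270163e-01 -3.09631623e+00  9.15681578e-05] [-0.30998411  0.0846581   0.41404052]
```

View pics/side0.png

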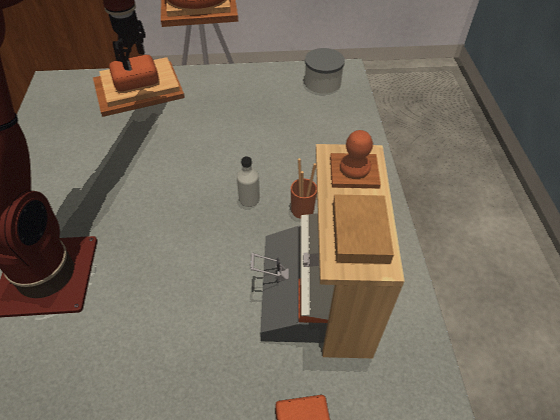

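View pics/top0.png

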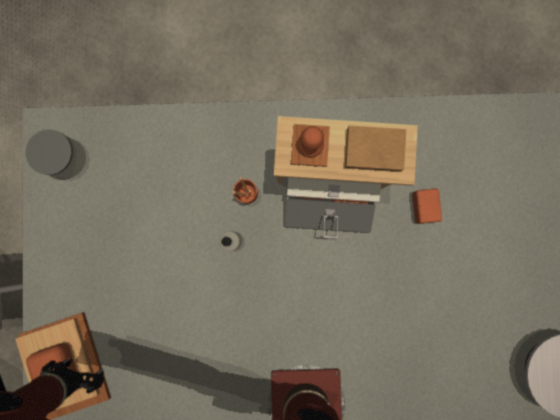

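Side view: the box has its latch at about (267,265), the lid is open around (305,265) and the bottle is at (248,185). In the top view the box's front edge runs from (286,229) to (371,232), and the latch is at (330,222). I'll zoom in on the latch to get its pose.

```bash
python3 - <<'E'
import cv2
a=cv2.imread("pics/side0.png")[200:350,240:420]; b=cv2.imread("pics/top0.png")[100:250,260:440]
cv2.imwrite("pics/sc.png",cv2.resize(a,None,fx=4,fy=4,interpolation=2)); cv2.imwrite("pics/tc.png",cv2.resize(b,None,fx=4,fy=4,interpolation=2))
E
```

```text
(no output)
```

View pics/sc.png

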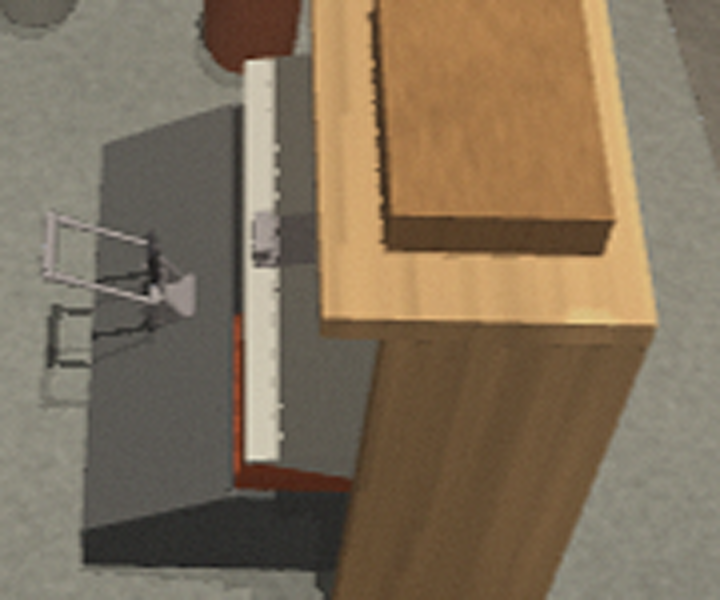

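View pics/tc.png

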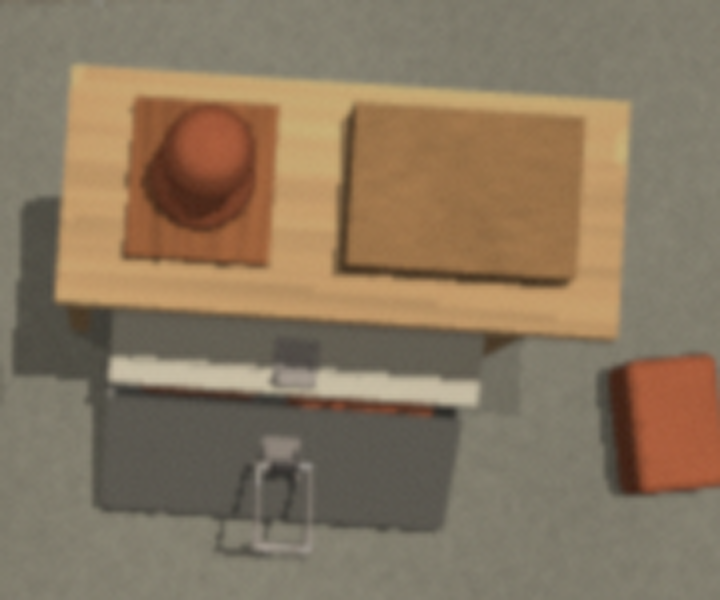

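```bash
cat > h.py <<'E'
import numpy as np
from cell import ctrl
C={n:ctrl.calibration(n) for n in("side","top")}
def proj(n,P):
    c=C[n]; M=np.array(c["camera_from_world"]); p=M[:3,:3]@P+M[:3,3]; f=210/np.tan(np.radians(c["vertical_fov"])/2)
    return np.array([c["cx"]+f*p[0]/-p[2],c["cy"]-f*p[1]/-p[2]])
u=np.array([np.cos(np.pi/6),0,.5]); n_=np.array([-.5,0,np.cos(np.pi/6)]); O=np.array([-.12,0,.05]); Y=np.array([0,1.,0])
def slope(a,b,y=0): return O+u*a+n_*b+Y*y
def d(a): return u*np.cos(a)+n_*np.sin(a)
def lidp(P,q):
    h=np.array([.12,0,.1]); r=P-h; c,s=np.cos(q),np.sin(q)
    return h+np.array([c*r[0]+s*r[2],r[1],-s*r[0]+c*r[2]])
piv=slope(.0595,.02)
def lev(q,r=.048): return piv+d(np.radians(200)-q)*r
def bar(q,l,y=0): return lev(q,.014)+.07*d(l)+Y*y
def world(P,b): c,s=np.cos(b[2]),np.sin(b[2]); return np.array([b[0]+c*P[0]-s*P[1],b[1]+s*P[0]+c*P[1],P[2]])
E
cat > fit.py <<'E'
from h import *
from scipy.optimize import least_squares
off={"side":(240,200),"top":(260,100)}
obs=[]
def o(n,px,fn): obs.append((n,np.array(px)/4+np.array(off[n])-.4,fn))
w=.14
for n,a,b in(("top",(97,508),(441,529)),("side",(105,146),(84,528))):
    for p,s in((a,1),(b,-1)): o(n,p,lambda v,s=s:slope(0,0,s*w))
for n,a,b in(("top",(110,384),(478,406)),("side",(245,60),(246,460))):
    for p,s in((a,1),(b,-1)): o(n,p,lambda v,s=s:lidp(slope(.1,0,s*w),v[3]))
for p,s,x in(((57,302),1,0),((617,338),-1,0),((75,65),1,.15),((630,100),-1,.15)): o("top",p,lambda v,s=s,x=x:np.array([v[6]+x,s*.176,.363]))
for p,x,z in(((322,335),0,.345),((322,320),0,.363),((657,325),.15,.363)): o("side",p,lambda v,x=x,z=z:np.array([v[6]+x,-.176,z]))
for n,a,b in(("top",(257,548),(310,552)),("side",(52,213),(45,277))):
    for p,s in((a,1),(b,-1)): o(n,p,lambda v,s=s:bar(v[4],v[5],s*.02))
o("top",(281,438),lambda v:lev(v[4])); o("side",(195,297),lambda v:lev(v[4]))
f=lambda v:np.concatenate([proj(n,world(fn(v),v))-p for n,p,fn in obs])
r=least_squares(f,[.75,-.05,0,.5,2.5,2,.03],loss="soft_l1")
v=r.x; print(np.round(v,4)); print(np.round(f(v).reshape(-1,2),1).tolist())
print("loop deg",np.degrees(v[5]),"lever deg",200-np.degrees(v[4]))
for k,P in dict(piv=piv,lev=lev(v[4]),bar=bar(v[4],v[5]),lidedge=lidp(slope(.15,0),v[3]),shutedge=slope(.15,0),shelf=np.array([v[6],0,.345]),keeper=slope(.118,0)).items(): print(k,np.round(world(P,v),4))
np.save("fit.npy",v)
E
python3 fit.py; python3 - <<'E'
from cell import ctrl
from scipy.spatial.transform import Rotation as R
import numpy as np
print(R.from_rotvec(ctrl.get_state()["tcp_rot"]).as_matrix().round(3))
E
```

```text
[ 6.9750e-01 -9.6600e-02 -9.6100e-02  3.1500e-01  2.8701e+00  2.2850e+00
  1.0000e-03]
[[0.8, 0.0], [0.5, 0.7], [-1.2, -0.5], [-1.2, 0.7], [-0.4, -0.6], [-0.2, 0.1], [-0.5, -0.2], [-0.3, -0.1], [-0.6, -0.3], [0.1, 0.1], [-0.9, -0.1], [0.1, 0.3], [-0.5, 0.8], [0.2, -0.5], [0.2, 0.0], [-0.5, -1.7], [-0.7, -1.8], [1.4, 3.0], [2.2, 1.1], [2.0, -0.1], [-1.6, -12.1]]
loop deg 130.91844443495305 lever deg 35.55740700470193
piv [ 0.6194 -0.0891  0.0971]
lev [ 0.6392 -0.091   0.1408]
bar [ 0.5594 -0.0833  0.1327]
lidedge [ 0.7205 -0.0988  0.1579]
shutedge [ 0.7074 -0.0975  0.125 ]
shelf [ 0.6985 -0.0967  0.345 ]
keeper [ 0.6798 -0.0949  0.109 ]
[[-0.943  0.333 -0.   ]
 [ 0.333  0.943 -0.   ]
 [ 0.    -0.    -1.   ]]
```

```bash
sed -i 's/^o("top",(281,438).*$//; s/bar(v\[4\],v\[5\],s/bar(v[4],np.radians(260)-v[4],s/' fit.py; sed -i 's/^v=r.x;/v=r.x; v[5]=np.radians(260)-v[4];/' fit.py; python3 fit.py; python3 - <<'E'
from h import *
v=np.load("fit.npy")
for P in (piv,lev(v[4])): print([(proj(n,world(P,v))-o)*4 for n,o in(("side",(240,200)),("top",(260,100)))])
# objects
from scipy.optimize import least_squares
for nm,s,t,z in(("bottle",(249,185),(230,241),.085),("pot",(304,198),(244,191),.05),("clay",None,(426,205),.06)):
    f=lambda q:np.concatenate([proj("top",np.array([*q,z]))-t]+([proj("side",np.array([*q,z]))-s] if s else []))
    r=least_squares(f,[.6,.1]); print(nm,r.x.round(3),r.fun.round(1))
E
```

```text
[ 6.9880e-01 -9.6700e-02 -9.5800e-02  3.0610e-01  2.3320e+00  2.2058e+00
 -3.0000e-04]
[[0.9, -0.3], [0.5, 0.3], [-0.7, -0.4], [-0.6, 0.7], [-0.4, -0.8], [-0.2, -0.1], [-0.2, 0.1], [0.1, 0.2], [-0.6, -0.3], [0.1, 0.1], [-0.9, -0.1], [0.1, 0.3], [-0.5, 0.8], [0.2, -0.5], [0.2, 0.0], [-0.4, -0.4], [-0.5, -0.5], [-0.4, 1.5], [0.4, -0.3]]
loop deg 126.38440232874727 lever deg 66.38440232874726
piv [ 0.6207 -0.0892  0.0971]
lev [ 0.6153 -0.0887  0.1448]
bar [ 0.5553 -0.0829  0.139 ]
lidedge [ 0.7212 -0.0989  0.157 ]
shutedge [ 0.7086 -0.0977  0.125 ]
shelf [ 0.6985 -0.0967  0.345 ]
keeper [ 0.681 -0.095  0.109]
[array([156.05051012, 284.3753043 ]), array([279.52482168, 463.28359606])]
[array([147.21923899, 242.46040828]), array([285.9645608 , 467.22047998])]
bottle [0.553 0.222] [ 2.2 -0.9 -1.  -2.7]
pot [0.713 0.183] [ 0.5 -0.2 -0.2 -0.5]
clay [ 0.649 -0.406] [ 0. -0.]
```

```bash
cat > mv.py <<'E'
# usage: mv.py a off y [lean_deg]  -> shift/turn in tool axes from the present pose; prints state
import sys
from h import *
from scipy.spatial.transform import Rotation as R
v=np.load("fit.npy"); s=ctrl.get_state()
Rt=R.from_rotvec(s["tcp_rot"]); p=np.array(s["eef_pos"])
Rb=R.from_euler("z",v[2])
l=Rb.inv().apply(p-[v[0],v[1],0])-O
print("t",round(s["t"],2),"now a,off,y",np.round([l@u,l@n_,l[1]],4),"F",np.round(s["contact_force"],1),"w",round(s["width"],3))
print("lean/axes err",np.round((R.from_matrix(np.c_[Y,u,-n_]).inv()*Rb.inv()*Rt).as_rotvec(degrees=True),1))
for t in sys.argv[1:]:
    a,b,y=map(float,t.split(","))
    P=world(slope(a,b,y),v)
    G=Rb*R.from_matrix(np.c_[Y,u,-n_])
    print(t,"shift",np.round(Rt.inv().apply(P-p),4),"turn",np.round((Rt.inv()*G).as_rotvec(),4))
E
python3 mv.py .165,.16,.05
```

```text
t 0.9 now a,off,y [-0.2798  0.3709  0.6602] F [-0.3  0.1  0.4] w 0.085
lean/axes err [ 25.4  19.9 -74.2]
.165,.16,.05 shift [-0.6236 -0.4735 -0.0398] turn [-0.4439 -0.3468  1.2944]
```

Request:
send_rows(
  commands=[
    [-0.62,-0.47,-0.04,-0.444,-0.347,1.294,0],
    [-0.62,-0.47,-0.04,-0.444,-0.347,1.294,0],
    [-0.62,-0.47,-0.04,-0.444,-0.347,1.294,0],
    [-0.62,-0.47,-0.04,-0.444,-0.347,1.294,0],
    [-0.62,-0.47,-0.04,-0.444,-0.347,1.294,0],
    [-0.62,-0.47,-0.04,-0.444,-0.347,1.294,0],
    [-0.62,-0.47,-0.04,-0.444,-0.347,1.294,0],
    [-0.62,-0.47,-0.04,-0.444,-0.347,1.294,0],
  ],
  force=30,
)

```text
t: 1.7
eef_pos: [0.4371, 0.2773, 0.2524]
tcp_rot: [1.855, 2.059, 0.435]
contact_force: [-0.0, 1.1, 0.3]
width: 0.0001
finger_force: 0.0
```

```bash
python3 mv.py .165,.16,.05
```

```text
t 1.7 now a,off,y [-0.0514  0.2634  0.3473] F [-0.   1.1  0.3] w 0.0
lean/axes err [  3.7   3.  -10.8]
.165,.16,.05 shift [-0.3376  0.1622  0.0747] turn [-0.0639 -0.0517  0.1881]
```

Request:
send_rows(
  commands=[
    [-0.338,0.162,0.075,-0.064,-0.052,0.188,0],
    [-0.338,0.162,0.075,-0.064,-0.052,0.188,0],
    [-0.338,0.162,0.075,-0.064,-0.052,0.188,0],
    [-0.338,0.162,0.075,-0.064,-0.052,0.188,0],
    [-0.338,0.162,0.075,-0.064,-0.052,0.188,0],
    [-0.338,0.162,0.075,-0.064,-0.052,0.188,0],
    [-0.338,0.162,0.075,-0.064,-0.052,0.188,0],
    [-0.338,0.162,0.075,-0.064,-0.052,0.188,0],
  ],
)

```text
t: 2.5
eef_pos: [0.6489, -0.0432, 0.2717]
tcp_rot: [2.004, 1.826, 0.486]
contact_force: [1.0, 1.7, -0.2]
width: 0.0002
finger_force: 0.0
```

```bash
python3 mv.py .165,.16,.05 .165,.045,.05 .135,-.002,.05
```

```text
t 2.5 now a,off,y [0.1674 0.1594 0.0485] F [ 1.   1.7 -0.2] w 0.0
lean/axes err [-0.  -0.1 -0.2]
.165,.16,.05 shift [ 0.0015 -0.0024 -0.0006] turn [0.0001 0.0013 0.003 ]
.165,.045,.05 shift [ 0.0016 -0.0024  0.1144] turn [0.0001 0.0013 0.003 ]
.135,-.002,.05 shift [ 0.0018 -0.0324  0.1614] turn [0.0001 0.0013 0.003 ]
```

Tool aligned. Descend to the lid and push it shut.

Request:
send_rows(
  commands=[
    [0,-0.002,0.04,0,0,0,0],
    [0,-0.002,0.08,0,0,0,0],
    [0,-0.002,0.114,0,0,0,0],
    [0,-0.007,0.122,0,0,0,0],
    [0,-0.012,0.13,0,0,0,0],
    [0,-0.018,0.138,0,0,0,0],
    [0,-0.024,0.147,0,0,0,0],
    [0,-0.028,0.153,0,0,0,0],
  ],
)

```text
t: 3.3
eef_pos: [0.6983, -0.0437, 0.1244]
tcp_rot: [2.004, 1.831, 0.487]
contact_force: [-8.8, 0.4, 4.4]
width: 0.0001
finger_force: 3.8
```

```bash
python3 mv.py .135,-.002,.05
```

```text
t 3.3 now a,off,y [0.1363 0.0072 0.0527] F [-8.8  0.4  4.4] w 0.0
lean/axes err [ 0.1  0.1 -0.3]
.135,-.002,.05 shift [-0.0027 -0.0013  0.0092] turn [-0.0025 -0.002   0.0053]
```

Request:
send_rows(
  commands=[
    [0,-0.001,0.003,0,0,0,0],
    [0,-0.001,0.006,0,0,0,0],
    [0,-0.001,0.009,0,0,0,0],
    [0,-0.001,0.009,0,0,0,0],
  ],
)

```text
t: 3.7
eef_pos: [0.7014, -0.0437, 0.118]
tcp_rot: [2.007, 1.832, 0.49]
contact_force: [-35.1, 3.8, 32.8]
width: -0.0004
finger_force: 23.3
```

```bash
python3 mv.py .135,-.002,.05
```

```text
t 3.7 now a,off,y [1.358e-01 1.000e-04 5.300e-02] F [-35.1   3.8  32.8] w -0.0
lean/axes err [ 0.2  0.3 -0.2]
.135,-.002,.05 shift [-0.003  -0.0008  0.0021] turn [-0.0036 -0.0048  0.0039]
```

Request:
send_rows(
  commands=[
    [0,0,-0.03,0,0,0,0],
    [0,0,-0.08,0,0,0,0],
    [0,0,-0.13,0,0,0,0],
    [0,0,-0.17,0,0,0,0],
    [-0.015,-0.05,-0.17,0,0,0,0],
    [-0.03,-0.1,-0.17,0,0,0,0],
    [-0.053,-0.15,-0.17,0,0,0,0],
    [-0.053,-0.17,-0.17,0,0,0,0],
  ],
)

```text
t: 4.5
eef_pos: [0.5113, -0.0641, 0.2038]
tcp_rot: [2.0, 1.834, 0.496]
contact_force: [0.4, 1.0, 0.7]
width: -0.0004
finger_force: 0.0
```

```bash
python3 mv.py -.035,.16,0 -.035,.08,0; python3 - <<'E'
import cv2
from h import *
v=np.load("fit.npy")
a,b=[ctrl.capture(n)[:,:,::-1] for n in("side","top")]
im=np.hstack([cv2.resize(x,(400,400),interpolation=2) for x in(a[220:320,230:330],b[150:250,280:380])]); cv2.imwrite("pics/c1.png",im)
for q in(0,.3): print([ [np.round((proj(n,world(lidp(slope(.1,0,y),q),v))-o)*4) for y in(.14,-.14,0)] for n,o in(("side",(230,220)),("top",(280,150)))])
print("bar",[ (proj(n,world(bar(v[4],v[5]),v))-o)*4 for n,o in(("side",(230,220)),("top",(280,150)))])
E
```

```text
t 4.5 now a,off,y [0.0165 0.1681 0.0145] F [0.4 1.  0.7] w -0.0
lean/axes err [-0.1  0.4 -0.4]
-.035,.16,0 shift [-0.0142 -0.0516  0.0079] turn [ 0.0016 -0.0073  0.0075]
-.035,.08,0 shift [-0.0148 -0.0517  0.0879] turn [ 0.0016 -0.0073  0.0075]
[[array([269.,  21.]), array([269., 416.]), array([269., 203.])], [array([ 26., 194.]), array([381., 218.]), array([204., 206.])]]
[[array([282., -20.]), array([284., 380.]), array([283., 164.])], [array([ 27., 180.]), array([395., 204.]), array([211., 192.])]]
bar [array([ 86.87546656, 165.52220804]), array([200.11557124, 346.69368492])]
```

View pics/c1.png

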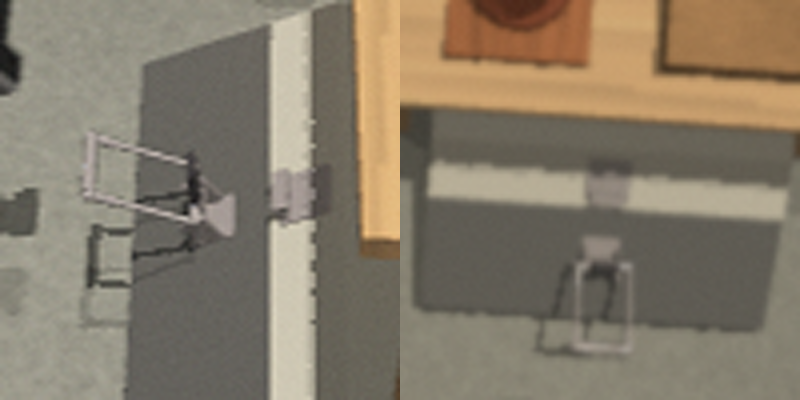

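Lid is shut: the seam sits at column 269 of the left crop, matching the shut model. The loop is still folded forward, with its bar near (87,165). Next I'll go in front of the bar.

Request:
send_rows(
  commands=[
    [-0.014,-0.03,0,0,0,0,0],
    [-0.0145,-0.052,0.008,0.0016,-0.007,0.007,0],
    [-0.0145,-0.052,0.045,0.0016,-0.007,0.007,0],
    [-0.0145,-0.052,0.08,0.0016,-0.007,0.007,0],
    [-0.0145,-0.052,0.088,0.0016,-0.007,0.007,0],
    [-0.0145,-0.052,0.088,0.0016,-0.007,0.007,0],
  ],
)

```text
t: 5.2
eef_pos: [0.5103, -0.0778, 0.1013]
tcp_rot: [2.008, 1.827, 0.485]
contact_force: [0.3, 0.2, 0.7]
width: 0.0004
finger_force: 0.0
```

```bash
python3 mv.py .01,.08,0
```

```text
t 5.2 now a,off,y [-0.0345  0.0791  0.0009] F [0.3 0.2 0.7] w 0.0
lean/axes err [ 0.2 -0.1 -0.1]
.01,.08,0 shift [-0.0009  0.0445 -0.001 ] turn [-0.003   0.001   0.0016]
```

Request:
send_rows(
  commands=[
    [0,0.025,0,0,0,0,0],
    [0,0.04,-0.002,0,0,0,0],
    [0,0.055,-0.008,0,0,0,0],
    [0,0.068,-0.01,0,0,0,0],
    [0,0.08,-0.011,0,0,0,0],
    [0,0.09,-0.011,0,0,0,0],
    [0,0.098,-0.01,0,0,0,0],
    [0,0.106,-0.009,0,0,0,0],
  ],
)

```text
t: 6.0
eef_pos: [0.5974, -0.0867, 0.1615]
tcp_rot: [2.009, 1.825, 0.485]
contact_force: [-0.1, 0.1, 0.0]
width: 0.0005
finger_force: 0.0
```

```bash
cat > look.py <<'E'
import cv2,sys
from h import *
v=np.load("fit.npy")
a,b=[ctrl.capture(n)[:,:,::-1] for n in("side","top")]
cv2.imwrite(sys.argv[1],np.hstack([cv2.resize(x,(400,400),interpolation=2) for x in(a[220:320,230:330],b[150:250,280:380])]))
k=slope(.118+.0118,.006)
for nm,P in(("bar land",k),("lever",lev(v[4])),("piv",piv)): print(nm,[np.round((proj(n,world(P,v))-o)*4) for n,o in(("side",(230,220)),("top",(280,150)))])
E
python3 mv.py .1,.088,0; python3 look.py pics/c2.png
```

```text
t 6.0 now a,off,y [0.0714 0.0875 0.0003] F [-0.1  0.1  0. ] w 0.0
lean/axes err [ 0.2 -0.1 -0. ]
.1,.088,0 shift [-0.0003  0.0286 -0.0006] turn [-0.0032  0.0013  0.0004]
bar land [array([308., 187.]), array([208., 175.])]
lever [array([187., 162.]), array([206., 267.])]
piv [array([196., 204.]), array([200., 263.])]
```

View pics/c2.png

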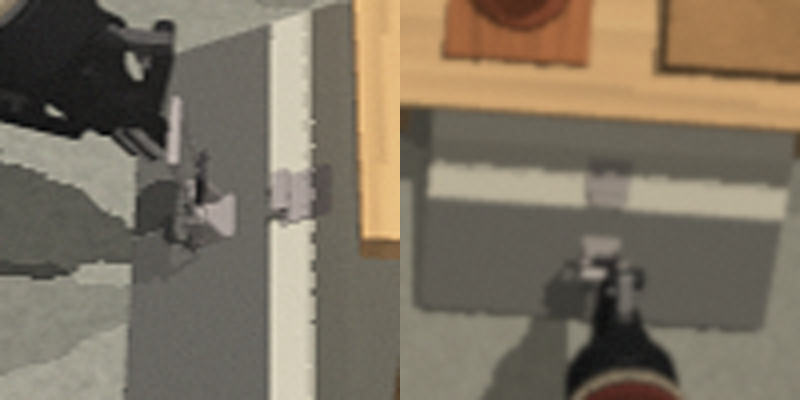

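The bar now rests against the finger, nearly upright, at about (175,130) in the left crop. I'll keep pushing it past upright.

Request:
send_rows(
  commands=[
    [0,0.007,0,0,0,0,0],
    [0,0.014,0,0,0,0,0],
    [0,0.021,0,0,0,0,0],
    [0,0.028,0,0,0,0,0],
    [0,0.034,0,0,0,0,0],
    [0,0.034,0,0,0,0,0],
    [0,0.034,0,0,0,0,0],
    [0,0.034,0,0,0,0,0],
  ],
)

```text
t: 6.9
eef_pos: [0.626, -0.0895, 0.1781]
tcp_rot: [2.009, 1.825, 0.485]
contact_force: [0.6, 0.2, 0.4]
width: -0.0001
finger_force: 0.0
```

```bash
python3 mv.py; python3 look.py pics/c3.png
```

```text
t 6.9 now a,off,y [0.1047 0.0875 0.0002] F [0.6 0.2 0.4] w -0.0
lean/axes err [ 0.2 -0.1 -0. ]
bar land [array([308., 187.]), array([208., 175.])]
lever [array([187., 162.]), array([206., 267.])]
piv [array([196., 204.]), array([200., 263.])]
```

View pics/c3.png

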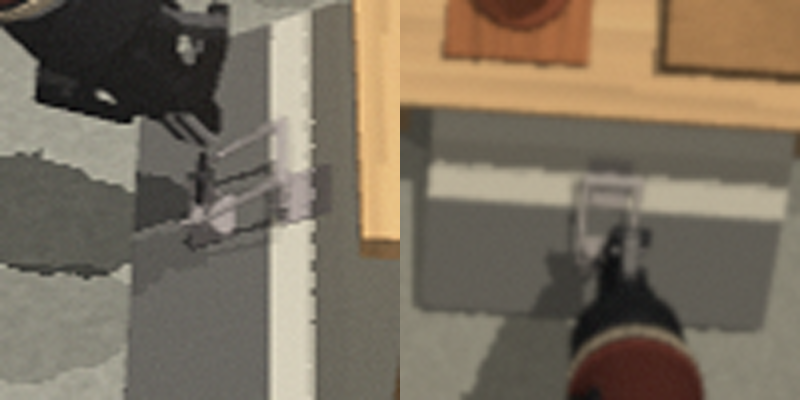

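```bash
cat > tri.py <<'E'
import sys
from h import *
from scipy.optimize import least_squares
v=np.load("fit.npy"); s=np.array([230,220])+np.array(eval(sys.argv[1]))/4; t=np.array([280,150])+np.array(eval(sys.argv[2]))/4
r=least_squares(lambda x:np.r_[proj("side",world(slope(*x),v))-s,proj("top",world(slope(*x),v))-t],[.1,.02,0]); print(r.x.round(4),r.fun.round(1))
E
python3 tri.py "(284,152)" "(208,180)"
```

```text
[0.1358 0.0418 0.0033] [ 1.2 -0.1  0.   1.6]
```

Request:
send_rows(
  commands=[
    [0,0,-0.04,0,0,0,0],
    [0,-0.02,-0.07,0,0,0,0],
    [0,-0.07,-0.08,0,0,0,0],
    [0,-0.12,-0.08,0,0,0,0],
    [0,-0.12,-0.08,0,0,0,0],
  ],
)

```text
t: 7.5
eef_pos: [0.4751, -0.0753, 0.1812]
tcp_rot: [2.015, 1.831, 0.476]
contact_force: [0.1, 0.3, -1.0]
width: 0.0001
finger_force: 0.0
```

```bash
python3 mv.py; python3 look.py pics/c4.png
```

```text
t 7.5 now a,off,y [-0.025  0.166 -0.   ] F [ 0.1  0.3 -1. ] w 0.0
lean/axes err [ 0.7 -0.1 -0. ]
bar land [array([308., 187.]), array([208., 175.])]
lever [array([187., 162.]), array([206., 267.])]
piv [array([196., 204.]), array([200., 263.])]
```

View pics/c4.png

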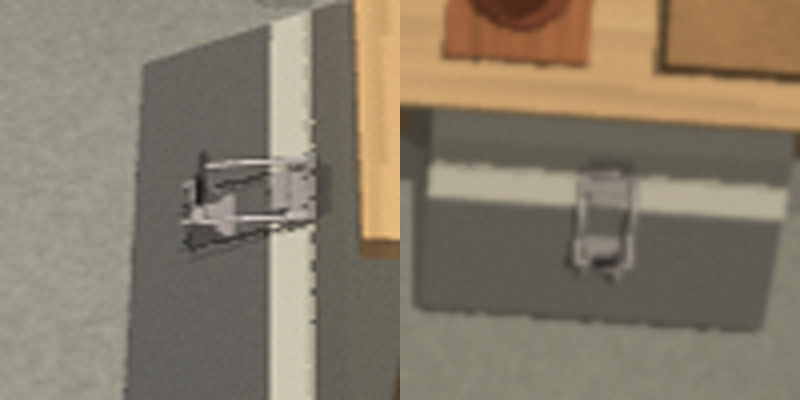

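The bar has dropped behind the keeper lip: it's at about (308,187) in the left crop, where I predicted it would land. Next I'll go up-slope of the lever.

Request:
send_rows(
  commands=[
    [0,0.05,0,0,0,0,0],
    [0,0.1,0,0,0,0,0],
    [0,0.142,0.01,0,0,0,0],
    [0,0.145,0.05,0,0,0,0],
    [0,0.145,0.09,0,0,0,0],
    [0,0.145,0.11,0,0,0,0],
    [0,0.145,0.11,0,0,0,0],
  ],
)

```text
t: 8.3
eef_pos: [0.6638, -0.093, 0.1622]
tcp_rot: [2.009, 1.827, 0.48]
contact_force: [-0.5, 0.7, 0.3]
width: 0.0002
finger_force: 0.0
```

```bash
python3 mv.py .0926,.0555,0
```

```text
t 8.3 now a,off,y [0.1295 0.0548 0.0004] F [-0.5  0.7  0.3] w 0.0
lean/axes err [ 0.3 -0.2 -0.1]
.0926,.0555,0 shift [-0.0003 -0.0369 -0.0005] turn [-0.006   0.0033  0.0019]
```

Request:
send_rows(
  commands=[
    [0,-0.03,-0.001,0,0,0,0],
    [0,-0.038,-0.002,0,0,0,0],
    [0,-0.046,-0.004,0,0,0,0],
    [0,-0.056,-0.005,0,0,0,0],
    [0,-0.067,-0.004,0,0,0,0],
    [0,-0.076,0.001,0,0,0,0],
    [0,-0.081,0.004,0,0,0,0],
    [0,-0.0845,0.007,0,0,0,0],
  ],
)

```text
t: 9.1
eef_pos: [0.5948, -0.0863, 0.12]
tcp_rot: [2.007, 1.822, 0.491]
contact_force: [-0.1, 0.5, 2.3]
width: -0.0002
finger_force: 1.0
```

```bash
python3 mv.py .045,.0476,0; python3 look.py pics/c5.png
```

```text
t 9.1 now a,off,y [0.0485 0.0529 0.0004] F [-0.1  0.5  2.3] w -0.0
lean/axes err [-0.1  0.   0.1]
.045,.0476,0 shift [-0.0004 -0.0035  0.0053] turn [ 0.0021 -0.0003 -0.0009]
bar land [array([308., 187.]), array([208., 175.])]
lever [array([187., 162.]), array([206., 267.])]
piv [array([196., 204.]), array([200., 263.])]
```

View pics/c5.png

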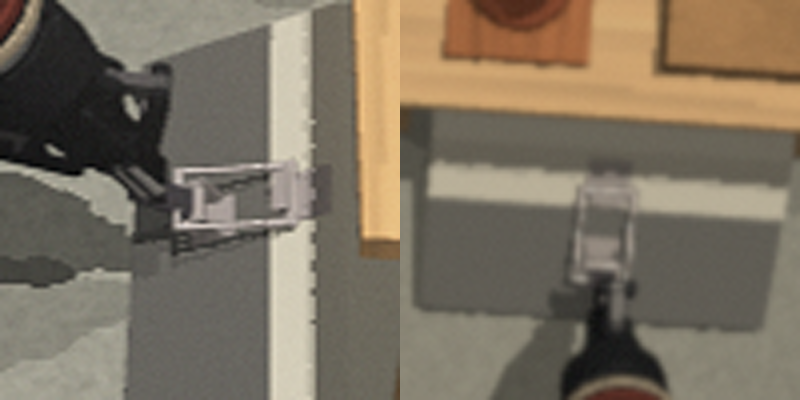

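```bash
python3 - <<'E'
from h import *
v=np.load("fit.npy")
for nm,a,b in(("seat",.118,.006),("ontop",.115,.018),("x5",.123,.006)): print(nm,[[np.round((proj(n,world(slope(a,b,y),v))-o)*4) for y in(.02,-.02)] for n,o in(("side",(230,220)),("top",(280,150)))])
E
```

```text
seat [[array([290., 164.]), array([291., 220.])], [array([181., 187.]), array([232., 190.])]]
ontop [[array([277., 156.]), array([277., 212.])], [array([181., 197.]), array([233., 200.])]]
x5 [[array([297., 162.]), array([298., 218.])], [array([182., 181.]), array([233., 184.])]]
```

The bar lies at about (292,163) to (295,225), which matches the seat under the lip. I'll keep pushing the lever down.

Request:
send_rows(
  commands=[
    [0,-0.003,0.004,0,0,0,0],
    [0,-0.006,0.0085,0,0,0,0],
    [0,-0.008,0.013,0,0,0,0],
    [0,-0.01,0.018,0,0,0,0],
    [0,-0.011,0.022,0,0,0,0],
    [0,-0.012,0.025,0,0,0,0],
    [0,-0.013,0.028,0,0,0,0],
    [0,-0.013,0.028,0,0,0,0],
  ],
)

```text
t: 10.0
eef_pos: [0.5957, -0.0868, 0.0853]
tcp_rot: [2.01, 1.825, 0.484]
contact_force: [0.2, -0.3, 0.3]
width: -0.0001
finger_force: 0.0
```

```bash
python3 mv.py .032,.0196,0
```

```text
t 10.0 now a,off,y [0.0319 0.0223 0.    ] F [ 0.2 -0.3  0.3] w -0.0
lean/axes err [ 0.2 -0.1 -0. ]
.032,.0196,0 shift [-0.      0.0001  0.0027] turn [-0.0037  0.0016  0.0003]
```

Contact force has dropped to zero, so it seems to have snapped shut. I'll retract and check.

Request:
send_rows(
  commands=[
    [0,0,-0.03,0,0,0,0],
    [0,0,-0.07,0,0,0,0],
    [0,-0.02,-0.11,0,0,0,0],
    [0,-0.06,-0.14,0,0,0,0],
    [0,-0.1,-0.14,0,0,0,0],
    [0,-0.1,-0.14,0,0,0,0],
    [0,-0.1,-0.14,0,0,0,0],
    [0,-0.1,-0.14,0,0,0,0],
  ],
)

```text
t: 10.8
eef_pos: [0.4505, -0.0722, 0.1726]
tcp_rot: [2.003, 1.83, 0.49]
contact_force: [-0.6, 0.3, -0.2]
width: -0.0003
finger_force: 0.0
```

```bash
python3 mv.py; python3 look.py pics/c6.png; python3 - <<'E'
from h import *
v=np.load("fit.npy")
for q in(0,.3,.6): print(q,[[np.round((proj(n,world(lev(q)+Y*y,v))-o)*4) for y in(.01,-.01)] for n,o in(("side",(230,220)),("top",(280,150)))])
E
```

```text
t 10.8 now a,off,y [-0.0509  0.1709  0.0007] F [-0.6  0.3 -0.2] w -0.0
lean/axes err [-0.   0.1 -0.3]
bar land [array([308., 187.]), array([208., 175.])]
lever [array([187., 162.]), array([206., 267.])]
piv [array([196., 204.]), array([200., 263.])]
0 [[array([148., 220.]), array([147., 248.])], [array([180., 303.]), array([204., 304.])]]
0.3 [[array([133., 211.]), array([131., 239.])], [array([180., 314.]), array([205., 316.])]]
0.6 [[array([123., 200.]), array([121., 228.])], [array([182., 321.]), array([207., 323.])]]
```

View pics/c6.png

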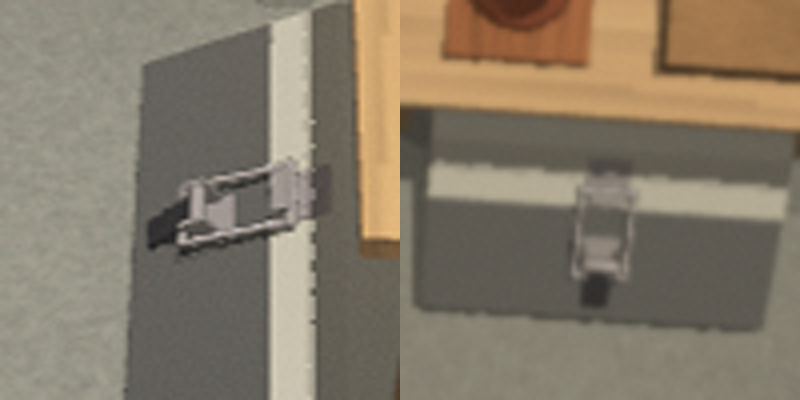

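The lever end is at about (148,235) in the left crop and row 304 in the right one. That matches the fully shut position, and the bar is seated in the keeper.

```bash
python3 -c "
from cell import ctrl
print(ctrl.sign_off())"
```

```text
the job is handed in; nothing more can be done
None
```

The lid is shut, the crossbar sits behind the keeper's lip and the lever is snapped over centre, as the last picture before handing in (at about 11 s) showed; the arm stayed clear of the bottle, tool pot and clay block, and no verdict came back.

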